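# Level the riser shelf with a spirit level

### The job

Push the blue spirit level flush into the corner of the small wooden riser shelf where its back lip and left lip meet, and press the level firmly down on its thumb pad to see its true reading, since the shelf's soft foot gives a little. Then turn the red levelling knob until the bubble stands between the two black lines while the level is pressed down in its corner. The job finishes with the gripper still pressing the level firmly on the shelf, bubble between the lines; do not let go, and leave the onion, salt shaker and spice jar where they stand.

Things in the scene. Friction and masses are not known exactly. Their poses are not given: they have to be found in the camera images.
- level: blue spirit level, 36 (x) x 180 (y) x 38 mm high, 0.35 kg, loose on the shelf; origin at the centre of its underside, x towards the shelf's back lip, y along its length towards its left end, z up. Friction holds it where it is pushed
- level_corner (a point): the lower back left corner of the level (18 mm in x and 90 mm in y from level)
- riser: riser shelf fast on the worktop: wooden board 200 (x) x 380 (y) x 18 mm, its top 62 mm above the worktop when level. Origin on the worktop under the board's middle, x towards the back lip, y towards the left lip. Lips 25 mm high, inner faces at x = +80 and y = +165 mm. Its left end stands on fixed legs, about which the board tilts a little, its right end on the screw foot under the knob
- corner (a point): the inner corner of the two lips, at the board's top surface, moving with the board (about 80, 165, 62 mm from riser); x towards the back lip, y towards the left lip. level_corner meets it when the level is flush
- shelf (a joint): give of the foot's soft rubber pad, as slope of the board (rad): 0 relaxed, 0.02 squeezed to its stop, which takes about 6 N pressed down on the level in its corner and 2 mm of travel there (10 to 20 N is sure). Squeezing lowers the right end: unpressed, the bubble stands 8 mm further right (-y) than its true, pressed reading
- knob_grip (a point): centre of the knob's red bar: 44 mm long (x of this point), 14 mm thick (y), 28 mm high, top 12 mm above this point, 29 mm above the board at x = -45, y = -145 mm of riser; below it a black disc of 44 mm. Stiff (0.2 N m). Each rad clockwise from above raises the shelf's right end and the knob by 10 mm and moves the bubble to the right (-y) by 0.03 rad (12 mm); at most 1.3 rad are wanting
- onion: onion, about 80 mm, standing behind the shelf; leave it
- salt_shaker: salt shaker, 44 mm wide, 90 mm high, left of the shelf; leave it
- spice_jar: spice jar with dark lid, 44 mm wide, 105 mm high, right of the shelf; leave it
- thumb_pad (a point): centre of the black rubber thumb pad, 32 (x) x 34 (y) mm, in the middle of the level's top, 41 mm above its underside; press here, straight down, with closed fingertips
- vial (a point): centre of the yellow-green vial window, 18 x 60 mm, in the level's top, 53 mm from its middle towards the right end (-y); two black lines across it 21 mm apart, a white bubble 15 mm long moves along it
- bubble (a joint): the level's reading: angle of the bubble along its curved vial (radius 0.4 m), in rad, equal to the slope: 0 in the middle of the lines, 0.01 = 4 mm off, + towards the level's left end (it goes to the higher end); settles in about 1 s; stops at +-0.055. Between the lines: within +-0.0075 (3 mm). Noisy: average many readings

How it is judged:
By the outcome, as a careful person would: the job done as asked, in the order asked, and still so for the second after the job is handed in, while the arm keeps its last pose, push and grip.
It also fails if it takes over 72 s, if anything falls off the work surface, if the arm or the gripper's body presses on something with over 40 N, if the wrist force passes 120 N, or if a joint passes its speed limit or range.

### The arm

A 6-joint arm with a two-finger parallel gripper is mounted at the origin on a cart in front of the work surface, level with it; the furniture and walls round the work are solid. World frame = base frame: x ahead of the robot, y to its left, z up, the work surface at z = 0. Lengths are in mm, angles in rad, forces in N, time in s.
With the tool pointing down it reaches from about 275 to 1000 mm from the base axis. Payload 8.4 kg.
Tool frame: the origin (TCP) lies on the mounting face of the last link; the fingertips stand 173 mm ahead of it and the grasp point (between the pads) lies 155 mm ahead of it; z points along the fingers, y is the line along which they close (so a half turn about z gives the same grasp; the last joint's range is limited). The gripper opens to 85 mm and grips with 20 to 120 N. Pads are 22 mm wide; open, the fingers measure 114 mm over their backs; the gripper's body (76 mm by 85 mm) begins 54 mm behind the grasp point. The pads swing forward as they close: fully open they stand 13 mm farther back than shut.
Start: joints at [-1.227, 0.353, 1.633, -0, 1.155, -0.002], TCP at [211.842, -588.007, 404.681] pointing down, gripper open.
Joint ranges: [-2.63, 2.63], [-0.92, 2.1], [0.06, 2.66], [-1.3, 4.44], [0, 2.69], [-3.02, 3.02]. Speed limits (rad/s): [2.22, 2.22, 2.79, 3.14, 3.14, 3.14].

### API

Orientations are given as [roll, pitch, yaw] about the fixed x, y, z axes, in that order (R = Rz(yaw) Ry(pitch) Rx(roll)).
In Python, from rig import r gives the robot as it stands.
- The arm moves only by the tool apply_moves, never from a script. Its argument "deltas" is a list of rows, each an object with "claw": the gripper command: -1 is fully open, 1 is shut, values between are in proportion; "delta_pos": the shift along the tool's x, y, z in cm, a list of three; "yaw": the turn about the tool's z in rad. In form: [{"claw": claw, "delta_pos": [tx, ty, tz], "yaw": yaw}, ...]. A call has 1 to 8 rows; each row shifts and turns the commanded pose from where the row before left it, along the tool's axes as they then stand; what a row does not reach is not made up. A row lasts 1/8 s, in which the tool goes at most 62.5 mm and 10.7 degrees, less where a joint would pass 70% of its speed; a pose out of reach is approached as far as the arm can. A call with a gripper value outside its range is refused whole. The fingers move at their own pace and stop on an object; "grip_force" is the grip in N (left out, the last holds). Time passes only in rows, so rows that do not move let the fingers close. It gives the time, the measured TCP pose, the force, the opening and the grip force at its end, in the units of the state.
- r.sense(): the state, without advancing time (a new reading comes with each control period).
- r.grab_frame(name): name is "scene" or "top" or "wrist"; returns a dict with "img" (384x512x3 uint8, blue, green, red), "z_map" (384x512 float32, mm along the optical axis (not along the pixel's ray), 0 where there is no reading), "fx", "fy", "cx", "cy" (pixels), "dist" ([k1, k2, p1, p2, k3] as OpenCV has them; the pictures are not rectified), "eye" and "rotation" of the camera in the world; the wrist camera has in their place "T_tool_cam" (4x4, takes a point from camera to tool coordinates, whose origin is the TCP and whose axes are the flange's). Camera axes: x right, y up, looking along -z (the intrinsics and any distortion apply to the point x, -y, -z); pixel columns grow to the right and rows downward; lengths in mm; the calibration is good to about 2 mm. A picture is of the moment at which its call begins: read the wrist's pose just before it.
- r.sign_off(): hands the job in; it is judged then, once.
The state is a dict: "clock": time; "qpos": joint angles; "qvel": joint speeds; "joint_efforts": joint torques, N m; "eef_pos": TCP position; "tcp_rot": TCP orientation; "contact_force": force on the tool from outside, world axes, zero at the start; "wrist_torque": the same for the moment, N m; "opening": opening from 0.0 (shut) to 1.0 (fully open); "grasp_force": force on a finger pad.
Only numpy, scipy, OpenCV 4.12 (cv2) and the standard library are available. Lean on these libraries where they do the work, as an engineer would, in place of code of your own. Each camera call takes 0.05 s, during which the arm holds its last target. There are 200 camera calls.

## Working session

There is one attempt and no reset: what is moved stays moved. The work goes in short steps, Python scripts to look and compute and a tool call to move; the robot and the scene stay as the last step left them, time stands still between calls to the robot, and variables do not carry over. Pictures are saved under pics/ and viewed, at most 10 in all, crops included, and the job is handed in when it is done.

Besides the shell and the picture viewer there is one more tool, called after "Request:" as name([rows], argument=value, ...), one row to a line, values as JSON. apply_moves: Moves the arm, as the interface text tells. Its arguments: {"type":"object","properties":{"deltas":{"type":"array"},"grip_force":{"type":"number"}},"required":["deltas"]}

```bash
mkdir -p pics; ls
cat > h.py <<'E'
import numpy as np, cv2
from rig import r
def grab(n):
    s=r.sense(); f=r.grab_frame(n)
    if 'T_tool_cam' in f:
        from scipy.spatial.transform import Rotation as R
        T=np.eye(4); T[:3,:3]=R.from_euler('xyz',s['tcp_rot']).as_matrix(); T[:3,3]=s['eef_pos']
        M=T@np.array(f['T_tool_cam']); f['eye']=M[:3,3]; f['rotation']=M[:3,:3]
    f['R']=np.array(f['rotation']).reshape(3,3); f['eye']=np.array(f['eye']); return f
def K(f): return np.array([[f['fx'],0,f['cx']],[0,f['fy'],f['cy']],[0,0,1.]])
def ray(f,uv):
    p=cv2.undistortPoints(np.array(uv,float).reshape(-1,1,2),K(f),np.array(f['dist'],float))[:,0]
    d=np.c_[p[:,0],-p[:,1],-np.ones(len(p))]; return d@f['R'].T
def plane(f,uv,z):
    d=ray(f,uv); return f['eye']+d*((z-f['eye'][2])/d[:,2])[:,None]
def cloud(f):
    h,w=f['z_map'].shape; u,v=np.meshgrid(np.arange(w),np.arange(h))
    return (f['eye']+ray(f,np.c_[u.ravel(),v.ravel()])*f['z_map'].ravel()[:,None]).reshape(h,w,3)
E
python3 - <<'E'
from h import *
print(r.sense())
a=[grab(n) for n in('scene','top')]
for f in a: print(f['eye'],f['R'].round(2).tolist(),f['fx'],f['dist'],(f['z_map']>0).mean())
cv2.imwrite('pics/a.png',np.vstack([cv2.resize(np.hstack([f['img'] for f in a]),(800,300))]))
cv2.imwrite('pics/top.png',cv2.resize(a[1]['img'],(800,600)))
E
```

```text
pics
{'clock': 0.0, 'qpos': array([-1.22741145e+00,  3.53647177e-01,  1.63413070e+00, -2.35103379e-05,
        1.15522410e+00, -2.37896537e-03]), 'qvel': array([-2.54991291e-05, -4.70776414e-04, -1.82567116e-03, -1.18329186e-03,
        6.71279710e-04,  2.49295922e-03]), 'joint_efforts': array([ 2.80528242e-03, -6.05256414e+01, -3.42060184e+01,  1.27294970e-04,
        9.45459557e-03,  8.62760828e-06]), 'eef_pos': array([ 211.75095428, -587.78323   ,  403.96359609]), 'tcp_rot': array([-3.14018328e+00,  1.81430703e-05,  3.45773358e-01]), 'contact_force': array([ 0.38669045, -0.09280217,  0.33665238]), 'wrist_torque': array([-0.03277441, -0.00351709, -0.06306847]), 'grasp_force': 0.0, 'opening': 1.0016208587211441}Traceback (most recent call last):
  File "<stdin>", line 3, in <module>
  File "h.py", line 9, in grab
    f['R']=np.array(f['rotation']).reshape(3,3); f['eye']=np.array(f['eye']); return f
           ~~~~~~~~~~~~~~~~~~~~~~~~~~~~~~~^^^^^
ValueError: cannot reshape array of size 3 into shape (3,3)
```

Rotation is roll/pitch/yaw.

```bash
python3 - <<'E'
s=open('h.py').read()
s=s.replace("        from scipy.spatial.transform import Rotation as R\n","").replace("from rig import r\n","from rig import r\nfrom scipy.spatial.transform import Rotation as R\n")
s=s.replace("f['R']=np.array(f['rotation']).reshape(3,3)","f['R']=np.array(f['rotation'],float); f['R']=f['R'] if f['R'].ndim==2 else R.from_euler('xyz',f['R']).as_matrix()")
open('h.py','w').write(s)
E
python3 - <<'E'
from h import *
a=[grab(n) for n in('scene','top')]
for f in a: print(f['eye'],f['R'].round(2).tolist(),f['fx'],f['dist'],(f['z_map']>0).mean())
cv2.imwrite('pics/a.png',np.vstack([cv2.resize(np.hstack([f['img'] for f in a]),(800,300))]))
cv2.imwrite('pics/top.png',cv2.resize(a[1]['img'],(800,600)))
E
```

```text
[ -1.67558997 790.89883809 837.58978768] [[-0.8, 0.41, -0.45], [-0.61, -0.53, 0.59], [0.0, 0.74, 0.67]] 411.02171668270614 [-0.10215916  0.          0.          0.          0.        ] 0.9959360758463541
[ 415.44371979   14.54301107 1041.22420617] [[-0.02, 0.98, -0.18], [-1.0, -0.02, 0.02], [0.02, 0.18, 0.98]] 379.0921309300699 [-0.02760737  0.          0.          0.          0.        ] 0.9958241780598959
```

View pics/a.png

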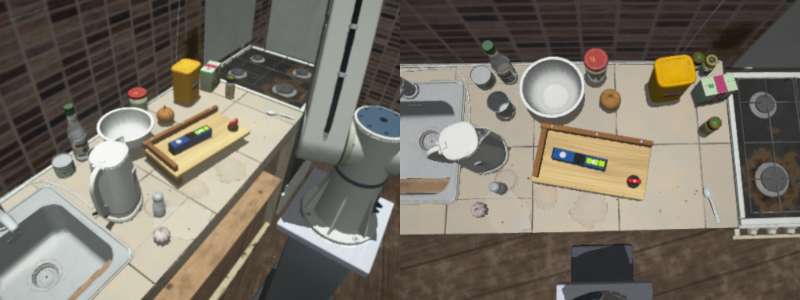

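View pics/top.png

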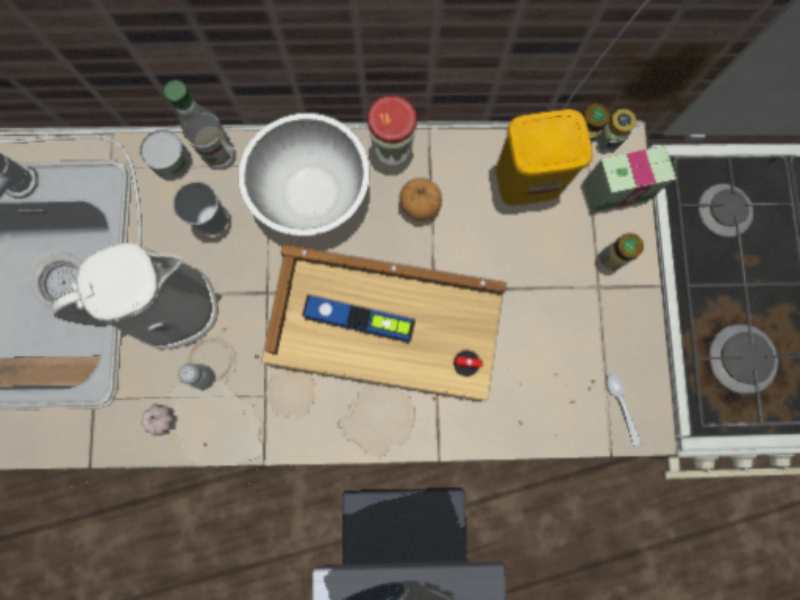

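The top view shows the riser (lip corner near px (293,258)), the level (305–413, 297–340), and the knob at about (468,363), all in the 800x600 image. Now I'll measure their poses.

```bash
cat > m.py <<'E'
from h import *
def masks(f):
    h=cv2.cvtColor(f['img'],cv2.COLOR_BGR2HSV); H,S,V=cv2.split(h)
    return dict(blue=(H>100)&(H<125)&(S>130)&(V>40), red=((H<6)|(H>174))&(S>190)&(V>120), yg=(H>28)&(H<50)&(S>150)&(V>120))
def rect(f,m,z):
    v,u=np.nonzero(m); P=plane(f,np.c_[u,v],z)[:,:2]
    c,(w,h),a=cv2.minAreaRect(P.astype(np.float32))
    b=cv2.boxPoints((c,(w,h),a)); e=max([b[1]-b[0],b[2]-b[1]],key=np.linalg.norm)
    if e[1]<0:e=-e
    return np.array(c),sorted((w,h)),np.arctan2(-e[0],e[1])  # yaw: y axis along length
E
python3 - <<'E'
from m import *
for n in('scene','top'):
    f=grab(n); M=masks(f); C=cloud(f)
    x,y,z=C[...,0],C[...,1],C[...,2]
    box=(x>350)&(x<750)&(y>-250)&(y<300)
    bl=M['blue']&box; rd=M['red']&box&(x<620); 
    print(n,'level',rect(f,bl|(M['yg']&box),100), 'zmed',np.median(z[bl]))
    if rd.sum(): print(' knob',rect(f,rd,np.percentile(z[rd],80)),rd.sum(),np.percentile(z[rd],[10,50,80]),C[rd].mean(0))
    b=box&(abs(z-62)<9)&(x<720); 
    # fit plane to board
    P=C[b]; 
    for _ in range(4):
        A=np.c_[P[:,:2]-[550,0],np.ones(len(P))]; k,*_=np.linalg.lstsq(A,P[:,2],rcond=None); P=P[abs(A@k-P[:,2])<3]
    print(' board',k,len(P),cv2.minAreaRect(P[:,:2].astype(np.float32)))
    l=box&(abs(z-87)<7)&(x<720); l=l&~cv2.dilate(M['blue'].astype(np.uint8),np.ones((9,9))).astype(bool)
    Q=C[l]; print(' lip',len(Q),Q.min(0),Q.max(0)); np.save(f'lip_{n}.npy',Q); np.save(f'b_{n}.npy',P)
    cv2.imwrite(f'pics/z_{n}.png',(l*255+b*120).clip(0,255).astype(np.uint8))
E
```

```text
scene level (array([552.53198242,  74.62723541]), [25.68439483642578, 164.31137084960938], np.float32(-0.251769)) zmed 98.88957607260704
 board [7.57603638e-03 1.51201017e-02 5.88147113e+01] 3267 ((575.2959594726562, 37.561248779296875), (399.607177734375, 248.30010986328125), 79.29834747314453)
 lip 1032 [ 469.98677848 -166.74716418   80.00571147] [719.93793254 232.78088057  93.99902328]
top level (array([556.78881836,  73.38536072]), [34.372501373291016, 171.74798583984375], np.float32(-0.24914454)) zmed 97.9889536787449
 knob (array([ 483.45153809, -101.49177551]), [12.907809257507324, 38.07041549682617], np.float32(-0.13192476)) 55 [93.81139277 96.945494   98.43924063] [ 482.91431626 -101.11699288   96.5368469 ]
 board [6.16343035e-03 1.70239960e-02 5.87915811e+01] 7211 ((546.4295654296875, 33.231597900390625), (379.4478759765625, 180.99618530273438), 79.24332427978516)
 lip 1482 [ 476.34306207 -169.70859939   80.01931406] [719.48118126 227.59149496  93.98961498]
```

Run:
```python
from m import *
f=r.grab_frame('wrist'); print(np.array(f['T_tool_cam']).round(3),f['fx'],f['dist'])
Q=np.load('lip_top.npy');P=np.load('b_top.npy')
th=-0.188
# refine yaw from front edge of board
for _ in range(3):
    c,s=np.cos(th),np.sin(th); Rm=np.array([[c,s],[-s,c]])
    p=P[:,:2]@Rm.T
    ys=np.arange(p[:,1].min()+30,p[:,1].max()-30,8)
    e=np.array([[y,p[abs(p[:,1]-y)<4,0].min()] for y in ys]); a=np.polyfit(e[:,1]*0+e[:,0],e[:,1],1)
    b=np.array([[y,p[abs(p[:,1]-y)<4,0].max()] for y in ys]); bb=np.polyfit(b[:,0],b[:,1],1)
    print(th,a,bb, np.std(e[:,1]-np.polyval(a,e[:,0]))); th-=a[0]
    
c,s=np.cos(th),np.sin(th); Rm=np.array([[c,s],[-s,c]])
p=P[:,:2]@Rm.T; q=Q[:,:2]@Rm.T
print('board front',np.percentile(p[:,0],[.5,99.5]),'y',np.percentile(p[:,1],[.5,99.5]))
L=q[:,0]>p[:,0].max()-8
print('back lip x',np.percentile(q[L,0],[2,50,98]), 'y',np.percentile(q[L,1],[1,99]))
m=(q[:,1]>p[:,1].max()-30)&(q[:,0]<p[:,0].max()-10); print('left lip',m.sum(),np.percentile(q[m],[2,50,98],axis=0))
k=np.array([483,-101.3]); print('knob in rot',Rm@k,'level',Rm@np.array([556.8,73.4]))
```

```text
[[-0.     0.949  0.315 82.851]
 [ 1.     0.     0.    -0.764]
 [-0.     0.315 -0.949 29.975]
 [ 0.     0.     0.     1.   ]] 315.7881207468082 [-0.0365065  0.         0.         0.         0.       ]
-0.188 [-2.37603566e-03  4.41532660e+02] [1.83424936e-05 6.20253106e+02] 0.5732945633992278
-0.18562396433856487 [-2.00823093e-04  4.41570800e+02] [2.14272435e-03 6.20298144e+02] 0.5874353315206048
-0.18542314124566792 [1.01411487e-04 4.41567276e+02] [2.34419771e-03 6.20298198e+02] 0.6001664736383157
board front [441.58580405 620.57501592] y [-53.99732462 317.3340112 ]
back lip x [619.99297006 629.01563434 665.96320656] y [-47.19423175 331.63525895]
left lip 444 [[461.42480199 297.96696696]
 [533.88180393 306.1878593 ]
 [609.0482644  315.44438319]]
knob in rot [493.39755099 -10.46645491] level [533.70558474 174.84893143]
```

Request:
apply_moves([
  {"claw":1,"delta_pos":[3.2,-3.29,0],"yaw":0},
  {"claw":1,"delta_pos":[3.2,-3.29,0],"yaw":0},
  {"claw":1,"delta_pos":[3.2,-3.29,0],"yaw":0},
  {"claw":1,"delta_pos":[3.2,-3.29,0],"yaw":0},
  {"claw":1,"delta_pos":[3.2,-3.29,0],"yaw":0},
  {"claw":1,"delta_pos":[3.2,-3.29,0],"yaw":0},
  {"claw":1,"delta_pos":[3.2,-3.29,0],"yaw":0},
  {"claw":1,"delta_pos":[3.2,-3.29,0],"yaw":0},
], grip_force=20)

```text
clock: 1.3
eef_pos: [363.9, -252.2, 404.9]
tcp_rot: [3.141, -0.0, 0.346]
contact_force: [-0.1, -0.3, 0.1]
opening: -0.003
grasp_force: 0.0
```

Request:
apply_moves([
  {"claw":1,"delta_pos":[3.2,-3.29,0],"yaw":0},
  {"claw":1,"delta_pos":[3.2,-3.29,0],"yaw":0},
  {"claw":1,"delta_pos":[3.2,-3.29,0],"yaw":0},
  {"claw":1,"delta_pos":[3.2,-3.29,0],"yaw":0},
  {"claw":1,"delta_pos":[3.2,-3.29,0],"yaw":0},
  {"claw":1,"delta_pos":[3.2,-3.29,0],"yaw":0},
  {"claw":1,"delta_pos":[3.2,-3.29,0],"yaw":0},
  {"claw":1,"delta_pos":[3.2,-3.29,0],"yaw":0},
])

```text
clock: 2.3
eef_pos: [515.6, 82.3, 404.8]
tcp_rot: [3.141, -0.0, 0.346]
contact_force: [0.6, 0.0, -0.7]
opening: -0.001
grasp_force: 0.0
```

Request:
apply_moves([
  {"claw":1,"delta_pos":[0,0,0.5],"yaw":-0.18},
  {"claw":1,"delta_pos":[0,0,0.5],"yaw":-0.18},
  {"claw":1,"delta_pos":[0,0,0.5],"yaw":-0.18},
  {"claw":1,"delta_pos":[0,0,0.5],"yaw":-0.18},
  {"claw":1,"delta_pos":[0,0,0.5],"yaw":-0.18},
  {"claw":1,"delta_pos":[0,0,0.5],"yaw":-0.18},
  {"claw":1,"delta_pos":[0,0,0.5],"yaw":-0.18},
  {"claw":1,"delta_pos":[0,0,0.5],"yaw":-0.18},
])

```text
clock: 3.3
eef_pos: [515.1, 80.8, 364.5]
tcp_rot: [3.142, -0.0, 1.792]
contact_force: [-0.3, -0.2, 0.2]
opening: 0.001
grasp_force: 0.0
```

Request:
apply_moves([
  {"claw":1,"delta_pos":[0,0,0.5],"yaw":-0.18},
  {"claw":1,"delta_pos":[0,0,0.5],"yaw":-0.18},
  {"claw":1,"delta_pos":[0,0,0.5],"yaw":-0.18},
  {"claw":1,"delta_pos":[0,0,0.5],"yaw":-0.18},
  {"claw":1,"delta_pos":[0,0,0.5],"yaw":-0.18},
  {"claw":1,"delta_pos":[0,0,0.5],"yaw":-0.18},
  {"claw":1,"delta_pos":[0,0,0],"yaw":-0.08},
  {"claw":1,"delta_pos":[0,0,0],"yaw":0},
])

```text
clock: 4.3
eef_pos: [515.1, 80.8, 334.7]
tcp_rot: [-3.142, -0.0, 2.945]
contact_force: [-0.6, -0.3, -0.0]
opening: 0.002
grasp_force: 0.0
```

Run:
```python
from m import *
f=grab('wrist'); s=r.sense(); print(s['clock'],s['eef_pos'],s['tcp_rot'],s['qpos'],s['contact_force'])
cv2.imwrite('pics/w1.png',f['img'])
M=masks(f)
print(rect(f,M['blue']|M['yg'],99))
```

```text
4.35 [515.15290722  80.77305312 334.71710046] [3.14156210e+00 8.31562340e-05 2.94389856e+00] [ 1.52651386e-01  2.75883064e-01  1.91976405e+00  1.91333983e-07
  9.45856947e-01 -1.22045096e+00] [0.8673192  0.14072152 0.67027853]
(array([552.92089844,  78.76616669]), [44.46646499633789, 168.93580627441406], np.float32(-0.25702944))
```

View pics/w1.png

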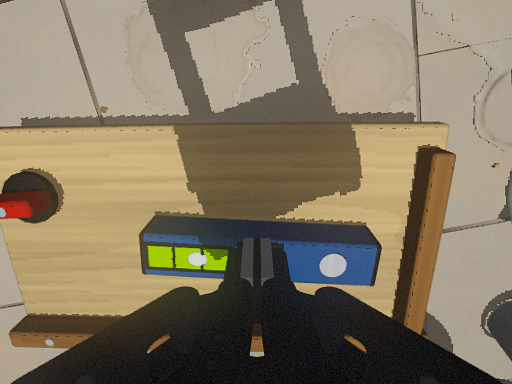

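The wrist view shows the level at px (140–380, 215–285), the vial lines at columns ~174 and ~203, and the knob bar at (15,208). The fingers stand in front of the level, so I'll descend and push.

Request:
apply_moves([
  {"claw":1,"delta_pos":[0.2,0,2.2],"yaw":-0.012},
  {"claw":1,"delta_pos":[0,0,2.2],"yaw":0},
  {"claw":1,"delta_pos":[0,0,2.2],"yaw":0},
  {"claw":1,"delta_pos":[0,0,2.2],"yaw":0},
  {"claw":1,"delta_pos":[0,0,0],"yaw":0},
])

```text
clock: 4.97
eef_pos: [512.5, 81.1, 245.5]
tcp_rot: [-3.141, -0.003, 2.956]
contact_force: [-0.0, -0.1, -0.7]
opening: -0.001
grasp_force: 0.0
```

Request:
apply_moves([
  {"claw":1,"delta_pos":[-0.9,0,0],"yaw":0},
  {"claw":1,"delta_pos":[-0.9,0,0],"yaw":0},
  {"claw":1,"delta_pos":[-0.9,0,0],"yaw":0},
  {"claw":1,"delta_pos":[-0.9,0,0],"yaw":0},
  {"claw":1,"delta_pos":[-0.9,0,0],"yaw":0},
  {"claw":1,"delta_pos":[-0.9,0,0],"yaw":0},
  {"claw":1,"delta_pos":[-0.9,0,0],"yaw":0},
  {"claw":1,"delta_pos":[0,0,0],"yaw":0},
])

```text
clock: 5.98
eef_pos: [576.0, 69.5, 246.7]
tcp_rot: [3.141, 0.001, 2.958]
contact_force: [-0.1, -0.1, -0.8]
opening: -0.0
grasp_force: 0.0
```

```bash
cat > where.py <<'E'
from m import *
th=-.186; Rr=np.array([[np.cos(th),-np.sin(th)],[np.sin(th),np.cos(th)]]); O=Rr@[540.5,135]
def tor(p): return (np.asarray(p)[...,:2]-O)@Rr
def st():
    s=r.sense(); print(round(s['clock'],2),'tcp riser',tor(s['eef_pos']).round(1),'tip z',round(s['eef_pos'][2]-173,1),'F riser',(s['contact_force'][:2]@Rr).round(1),s['contact_force'][2].round(1),'yaw',s['tcp_rot'][2].round(4)); return s
def level(z=99,n='top'):
    f=grab(n);M=masks(f);c,d,a=rect(f,M['blue']|M['yg'],z)   # stray? print size
    print('level riser',tor(c).round(1),'yaw rel',round(float(a-th),4),d); return f
E
python3 -c "
from where import *
st()
f=grab('top');cv2.imwrite('pics/t2.png',cv2.resize(f['img'][130:280,150:350],(800,600),interpolation=cv2.INTER_CUBIC))"
```

```text
5.97 tcp riser [12.8 39.9] tip z 73.7 F riser [-0.1 -0.1] -0.8 yaw 2.9576
```

View pics/t2.png

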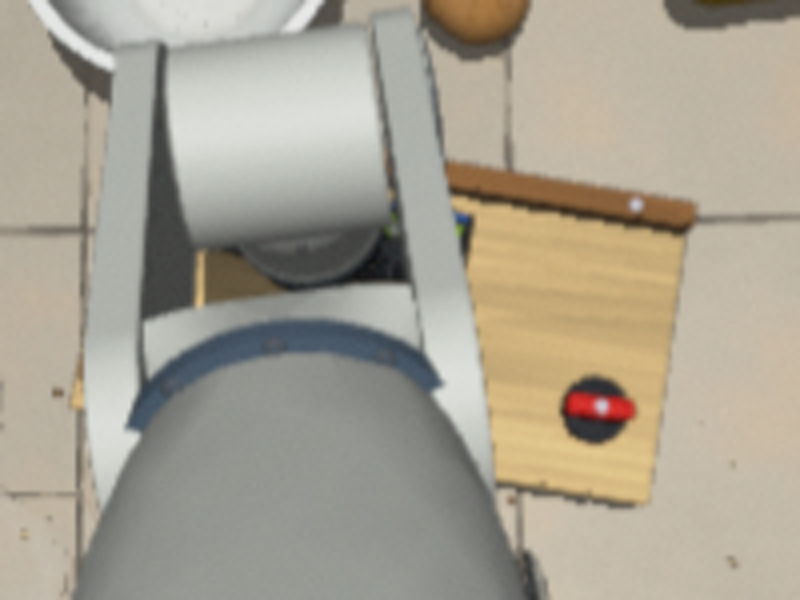

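The arm covers the level in the top view, and the level's right end at (460,235) is close to the back lip. I'll keep pushing and watch the force.

Request:
apply_moves([
  {"claw":1,"delta_pos":[-0.6,0,0],"yaw":0},
  {"claw":1,"delta_pos":[-0.5,0,0],"yaw":0},
  {"claw":1,"delta_pos":[-0.4,0,0],"yaw":0},
  {"claw":1,"delta_pos":[-0.2,0,0],"yaw":0},
  {"claw":1,"delta_pos":[0,0,0],"yaw":0},
])

```text
clock: 6.65
eef_pos: [592.0, 66.5, 246.7]
tcp_rot: [3.142, 0.0, 2.958]
contact_force: [-0.6, -0.8, 0.2]
opening: -0.001
grasp_force: 0.3
```

Request:
apply_moves([
  {"claw":1,"delta_pos":[-0.2,0,0],"yaw":0},
  {"claw":1,"delta_pos":[-0.1,0,0],"yaw":0},
  {"claw":1,"delta_pos":[0,0,0],"yaw":0},
])

```text
clock: 7.02
eef_pos: [594.4, 66.2, 246.6]
tcp_rot: [-3.142, -0.001, 2.958]
contact_force: [-4.5, 2.1, 0.8]
opening: 0.002
grasp_force: 2.4
```

```bash
python3 -c "
from where import *
st()
f=grab('wrist');cv2.imwrite('pics/w3.png',f['img'])"
```

```text
7.03 tcp riser [31.4 39.9] tip z 73.6 F riser [-4.8  1.2] 0.8 yaw 2.9578
```

View pics/w3.png

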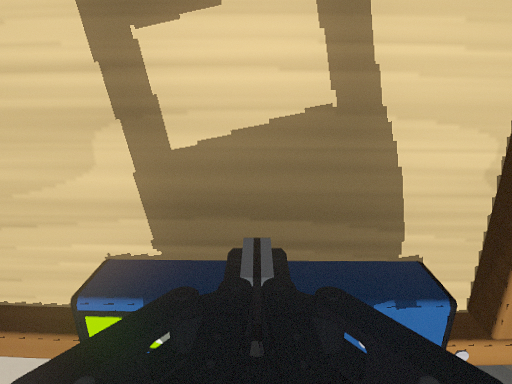

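The level lies along the back lip (front face level at row ~260, force ~5 N). I'll give it one firmer push, then go round to the right end.

Request:
apply_moves([
  {"claw":1,"delta_pos":[-0.2,0,0],"yaw":0},
  {"claw":1,"delta_pos":[0,0,0],"yaw":0},
])

```text
clock: 7.32
eef_pos: [595.4, 66.0, 246.1]
tcp_rot: [-3.141, -0.004, 2.958]
contact_force: [-7.4, 4.8, 1.5]
opening: 0.002
grasp_force: 4.2
```

Request:
apply_moves([
  {"claw":1,"delta_pos":[0.7,0,0],"yaw":0},
  {"claw":1,"delta_pos":[0.7,0,0],"yaw":0},
  {"claw":1,"delta_pos":[0,0,-3],"yaw":0},
  {"claw":1,"delta_pos":[0,0,-3],"yaw":0},
  {"claw":1,"delta_pos":[-1.05,-3,0],"yaw":0},
  {"claw":1,"delta_pos":[-1.05,-3,0],"yaw":0},
  {"claw":1,"delta_pos":[-1.05,-3,0],"yaw":0},
  {"claw":1,"delta_pos":[-1.05,-3,0],"yaw":0},
])

```text
clock: 8.32
eef_pos: [602.5, -58.5, 307.1]
tcp_rot: [-3.141, 0.002, 2.958]
contact_force: [0.1, 0.1, -0.8]
opening: -0.004
grasp_force: 0.0
```

Request:
apply_moves([
  {"claw":1,"delta_pos":[0,0,2],"yaw":0},
  {"claw":1,"delta_pos":[0,0,2],"yaw":0},
  {"claw":1,"delta_pos":[0,0,2],"yaw":0},
  {"claw":1,"delta_pos":[0,0,0],"yaw":0},
])

```text
clock: 8.82
eef_pos: [601.7, -57.3, 245.2]
tcp_rot: [-3.141, -0.002, 2.958]
contact_force: [-0.9, 0.1, -0.3]
opening: 0.006
grasp_force: 0.0
```

```bash
python3 -c "
from where import *
st()
f=grab('wrist');cv2.imwrite('pics/w4.png',f['img'])"
```

```text
8.82 tcp riser [ 61.4 -80.1] tip z 72.2 F riser [-0.9 -0. ] -0.3 yaw 2.9579
```

View pics/w4.png

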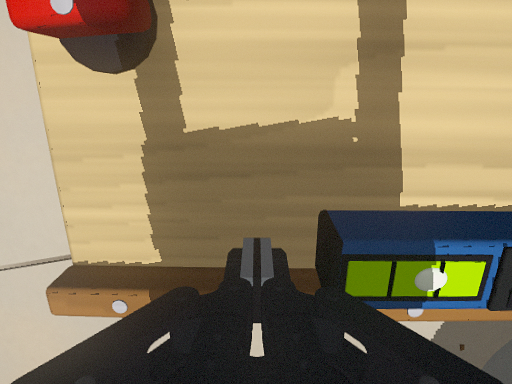

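The fingers are beside the level's right end (edge at column ~320, fingers at 257), with the bubble near the left line. I'll push left.

Request:
apply_moves([
  {"claw":1,"delta_pos":[0,0.8,0],"yaw":0},
  {"claw":1,"delta_pos":[0,0.8,0],"yaw":0},
  {"claw":1,"delta_pos":[0,0.8,0],"yaw":0},
  {"claw":1,"delta_pos":[0,0.8,0],"yaw":0},
  {"claw":1,"delta_pos":[0,0.7,0],"yaw":0},
  {"claw":1,"delta_pos":[0,0.4,0],"yaw":0},
  {"claw":1,"delta_pos":[0,0.2,0],"yaw":0},
  {"claw":1,"delta_pos":[0,0,0],"yaw":0},
])

```text
clock: 9.88
eef_pos: [610.5, -13.0, 246.5]
tcp_rot: [3.141, -0.0, 2.958]
contact_force: [0.0, -1.1, -0.2]
opening: 0.003
grasp_force: 0.5
```

Request:
apply_moves([
  {"claw":1,"delta_pos":[0,0.2,0],"yaw":0},
  {"claw":1,"delta_pos":[0,0.2,0],"yaw":0},
  {"claw":1,"delta_pos":[0,0,0],"yaw":0},
])

```text
clock: 10.25
eef_pos: [611.2, -9.1, 246.6]
tcp_rot: [3.142, -0.0, 2.958]
contact_force: [-0.1, -1.8, 0.1]
opening: -0.001
grasp_force: 0.7
```

```bash
python3 -c "
from where import *
st()"
```

```text
10.25 tcp riser [ 61.9 -30.9] tip z 73.6 F riser [ 0.2 -1.8] 0.1 yaw 2.9578
```

Request:
apply_moves([
  {"claw":1,"delta_pos":[0,0.2,0],"yaw":0},
  {"claw":1,"delta_pos":[0,0.1,0],"yaw":0},
  {"claw":1,"delta_pos":[0,0,0],"yaw":0},
])

```text
clock: 10.62
eef_pos: [611.6, -6.8, 246.6]
tcp_rot: [-3.14, -0.0, 2.958]
contact_force: [-1.5, -6.2, 0.4]
opening: -0.003
grasp_force: 3.3
```

Request:
apply_moves([
  {"claw":1,"delta_pos":[0,0.1,0],"yaw":0},
  {"claw":1,"delta_pos":[0,0,0],"yaw":0},
])

```text
clock: 10.88
eef_pos: [611.8, -6.4, 246.6]
tcp_rot: [-3.139, -0.0, 2.958]
contact_force: [-0.8, -10.9, 0.4]
opening: -0.0
grasp_force: 5.4
```

Request:
apply_moves([
  {"claw":1,"delta_pos":[0,-0.8,0],"yaw":0},
  {"claw":1,"delta_pos":[0,0,-3],"yaw":0},
  {"claw":1,"delta_pos":[0,0,-2.5],"yaw":0},
  {"claw":1,"delta_pos":[1.5,3.6,0],"yaw":0},
  {"claw":1,"delta_pos":[1.5,3.6,0],"yaw":0},
  {"claw":1,"delta_pos":[1.4,3.6,0],"yaw":0},
  {"claw":1,"delta_pos":[0,0,2.7],"yaw":0},
  {"claw":1,"delta_pos":[0,0,2.7],"yaw":0},
])

```text
clock: 11.88
eef_pos: [587.0, 101.9, 247.5]
tcp_rot: [3.141, 0.001, 2.959]
contact_force: [0.3, -0.5, 0.0]
opening: -0.002
grasp_force: 0.0
```

Request:
apply_moves([
  {"claw":1,"delta_pos":[-0.4,0,0],"yaw":0},
  {"claw":1,"delta_pos":[-0.5,0,0],"yaw":0},
  {"claw":1,"delta_pos":[-0.3,0,0],"yaw":0},
  {"claw":1,"delta_pos":[-0.2,0,0],"yaw":0},
  {"claw":1,"delta_pos":[0,0,0],"yaw":0},
])

```text
clock: 12.5
eef_pos: [600.3, 98.5, 248.1]
tcp_rot: [3.142, -0.002, 2.957]
contact_force: [-5.0, 2.1, 2.8]
opening: -0.0
grasp_force: 2.7
```

```bash
python3 -c "
from where import *
st()"
```

```text
12.5 tcp riser [31.2 72.9] tip z 75.1 F riser [-5.3  1.2] 2.8 yaw 2.9574
```

Request:
apply_moves([
  {"claw":1,"delta_pos":[-0.2,0,0],"yaw":0},
  {"claw":1,"delta_pos":[0,0,0],"yaw":0},
  {"claw":1,"delta_pos":[1.2,0,0],"yaw":0},
  {"claw":1,"delta_pos":[0,0,-3],"yaw":0},
  {"claw":1,"delta_pos":[0,0,-3],"yaw":0},
  {"claw":1,"delta_pos":[-2,0.1,0],"yaw":0},
  {"claw":1,"delta_pos":[-2,0.1,0],"yaw":0},
  {"claw":1,"delta_pos":[0,0,0],"yaw":0},
])

```text
clock: 13.5
eef_pos: [631.4, 94.7, 308.3]
tcp_rot: [3.141, 0.002, 2.957]
contact_force: [-0.7, -0.9, -0.1]
opening: -0.002
grasp_force: 0.0
```

```bash
python3 -c "
from where import *
st()
f=grab('wrist');cv2.imwrite('pics/w5.png',f['img']);np.save('w5.npy',f['img'])
M=masks(f); 
for k in M: 
  v,u=np.nonzero(M[k]); print(k,len(u)) 
v,u=np.nonzero(M['yg']);P=tor(plane(f,np.c_[u,v],99.5));print(P.min(0),P.max(0))
v,u=np.nonzero(M['blue']);P=tor(plane(f,np.c_[u,v],99.5));print(P.min(0),P.max(0))
"
```

```text
13.5 tcp riser [62.5 74.8] tip z 135.3 F riser [-0.5 -1. ] -0.1 yaw 2.9573
blue 4981
red 0
yg 2013
[51.00760656 -6.35019211] [69.08353799 52.52383272]
[33.25865407 -8.71536438] [ 76.74444994 162.23378479]
```

View pics/w5.png

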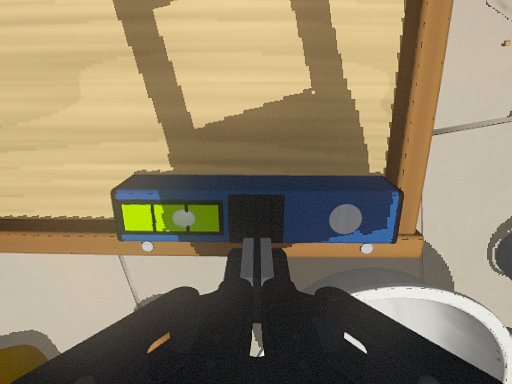

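The level sits flush in the corner (right end 118, left end 402, against both lips). The fingertips are over the pad, so I'll press down.

Request:
apply_moves([
  {"claw":1,"delta_pos":[0,0,1.3],"yaw":0},
  {"claw":1,"delta_pos":[0,0,1.2],"yaw":0},
  {"claw":1,"delta_pos":[0,0,0.3],"yaw":0},
  {"claw":1,"delta_pos":[0,0,0.2],"yaw":0},
  {"claw":1,"delta_pos":[0,0,0.1],"yaw":0},
  {"claw":1,"delta_pos":[0,0,0],"yaw":0},
])

```text
clock: 14.3
eef_pos: [630.7, 94.9, 276.9]
tcp_rot: [3.141, 0.0, 2.958]
contact_force: [0.4, -0.4, -0.5]
opening: 0.001
grasp_force: 0.0
```

```bash
cat > bub.py <<'E'
from where import *
def bubble(f,z=101):
    M=masks(f); yg=M['yg'].astype(np.uint8)
    cs,_=cv2.findContours(cv2.morphologyEx(yg,cv2.MORPH_CLOSE,np.ones((9,9))),cv2.RETR_EXTERNAL,cv2.CHAIN_APPROX_NONE)
    hull=cv2.convexHull(max(cs,key=cv2.contourArea)); m=np.zeros_like(yg); cv2.fillConvexPoly(m,hull,1)
    H,S,V=cv2.split(cv2.cvtColor(f['img'],cv2.COLOR_BGR2HSV))
    ins=m>0; core=cv2.erode(m,np.ones((3,3)))>0
    def rc(q):
        v,u=np.nonzero(q); return tor(plane(f,np.c_[u,v],z))
    b=core&(S<90)&(V>80); d=core&(V<70)
    B=rc(b); D=rc(d)
    lo,hi=rc(ins)[:,1].min(),rc(ins)[:,1].max(); mid=(lo+hi)/2
    l1=D[(abs(D[:,1]-mid+10.5)<5),1]; l2=D[(abs(D[:,1]-mid-10.5)<5),1]
    y1=np.median(l1) if len(l1)>2 else np.nan; y2=np.median(l2) if len(l2)>2 else np.nan
    yb=(B[:,1].min()+B[:,1].max())/2 if len(B) else np.nan
    return yb,y1,y2,mid,hi-lo,len(B),(np.ptp(B[:,1]) if len(B) else 0)
E
python3 -c "
from bub import *
st()
for i in range(3):
  print(np.round(bubble(grab('wrist')),2))"
```

```text
14.3 tcp riser [61.8 74.9] tip z 103.9 F riser [ 0.5 -0.3] -0.5 yaw 2.9578
[ 30.62  12.57  33.82  23.65  58.79 420.    13.74]
[ 30.43  12.54  33.81  23.63  58.83 419.    13.94]
[ 30.62  12.64  33.77  23.62  58.83 420.    13.69]
```

Request:
apply_moves([
  {"claw":1,"delta_pos":[0,0,0.1],"yaw":0},
  {"claw":1,"delta_pos":[0,0,0.1],"yaw":0},
  {"claw":1,"delta_pos":[0,0,0],"yaw":0},
])

```text
clock: 14.82
eef_pos: [630.6, 94.9, 274.6]
tcp_rot: [-3.142, -0.0, 2.958]
contact_force: [0.7, -0.3, -0.5]
opening: 0.001
grasp_force: 0.0
```

Request:
apply_moves([
  {"claw":1,"delta_pos":[0,0,0.1],"yaw":0},
  {"claw":1,"delta_pos":[0,0,0.1],"yaw":0},
  {"claw":1,"delta_pos":[0,0,0],"yaw":0},
])

```text
clock: 15.2
eef_pos: [630.8, 94.7, 273.1]
tcp_rot: [-3.141, 0.001, 2.958]
contact_force: [0.1, -1.4, 4.6]
opening: -0.003
grasp_force: 2.6
```

Request:
apply_moves([
  {"claw":1,"delta_pos":[0,0,0.1],"yaw":0},
  {"claw":1,"delta_pos":[0,0,0.1],"yaw":0},
  {"claw":1,"delta_pos":[0,0,0],"yaw":0},
])

```text
clock: 15.58
eef_pos: [631.0, 94.4, 271.7]
tcp_rot: [-3.141, 0.001, 2.958]
contact_force: [-1.0, -4.3, 8.8]
opening: -0.003
grasp_force: 4.6
```

Request:
apply_moves([
  {"claw":1,"delta_pos":[0,0,0.1],"yaw":0},
  {"claw":1,"delta_pos":[0,0,0],"yaw":0},
])

```text
clock: 15.82
eef_pos: [631.2, 94.4, 271.3]
tcp_rot: [-3.141, 0.002, 2.958]
contact_force: [-2.1, -4.5, 13.3]
opening: -0.004
grasp_force: 7.1
```

Request:
apply_moves([
  {"claw":1,"delta_pos":[0,0,0.05],"yaw":0},
  {"claw":1,"delta_pos":[0,0,0],"yaw":0},
  {"claw":1,"delta_pos":[0,0,0],"yaw":0},
  {"claw":1,"delta_pos":[0,0,0],"yaw":0},
  {"claw":1,"delta_pos":[0,0,0],"yaw":0},
  {"claw":1,"delta_pos":[0,0,0],"yaw":0},
  {"claw":1,"delta_pos":[0,0,0],"yaw":0},
  {"claw":1,"delta_pos":[0,0,0],"yaw":0},
])

```text
clock: 16.82
eef_pos: [631.3, 94.4, 271.2]
tcp_rot: [-3.141, 0.002, 2.958]
contact_force: [-2.9, -4.9, 16.2]
opening: 0.0
grasp_force: 8.2
```

```bash
python3 -c "
from bub import *
st()
a=[]
for i in range(20):
  f=grab('wrist'); a.append(bubble(f)); 
print(np.nanmean(a,0).round(2),np.nanstd(a,0).round(2))
v,y1,y2=np.nanmean(a,0)[:3]; print('off mm',v-(y1+y2)/2)
cv2.imwrite('pics/w6.png',cv2.resize(f['img'][150:300,60:420],(800,333)))
st()"
```

```text
16.82 tcp riser [62.4 74.5] tip z 98.2 F riser [-1.9 -5.4] 16.2 yaw 2.958
[ 38.8   13.74  34.27  24.6   56.64 394.75  13.07] [0.02 0.03 0.02 0.01 0.02 1.04 0.02]
off mm 14.798773670680482
17.82 tcp riser [62.4 74.5] tip z 98.1 F riser [-2.1 -5.1] 17.2 yaw 2.958
```

View pics/w6.png

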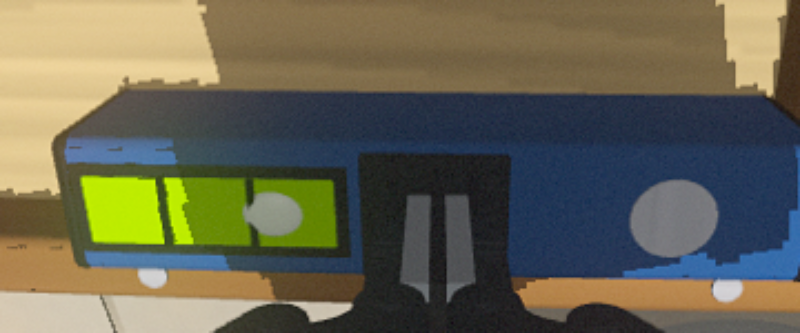

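The bubble is about 15 mm left of centre (px 274, against lines at 162 and 252), so the knob needs about 1.25 rad clockwise. I'll lift and go to the knob.

Request:
apply_moves([
  {"claw":1,"delta_pos":[0,0,-1],"yaw":0},
  {"claw":1,"delta_pos":[0,0,-2.5],"yaw":0},
  {"claw":1,"delta_pos":[0,0,-3],"yaw":0},
  {"claw":0,"delta_pos":[2.14,-4.39,0],"yaw":0},
  {"claw":0,"delta_pos":[2.14,-4.39,0],"yaw":0},
  {"claw":0,"delta_pos":[2.14,-4.39,0],"yaw":0},
  {"claw":0,"delta_pos":[2.14,-4.39,0],"yaw":0},
  {"claw":0,"delta_pos":[2.14,-4.39,0],"yaw":0},
])

```text
clock: 18.82
eef_pos: [484.3, -102.3, 334.3]
tcp_rot: [3.142, 0.0, 2.958]
contact_force: [1.3, -1.1, 0.1]
opening: 0.502
grasp_force: 0.0
```

Request:
apply_moves([
  {"claw":0,"delta_pos":[0,0,0],"yaw":0.18},
  {"claw":0,"delta_pos":[0,0,0],"yaw":0.18},
  {"claw":0,"delta_pos":[0,0,0],"yaw":0.18},
  {"claw":0,"delta_pos":[0,0,0],"yaw":0.18},
  {"claw":0,"delta_pos":[0,0,0],"yaw":0.18},
  {"claw":0,"delta_pos":[0,0,0],"yaw":0.18},
  {"claw":0,"delta_pos":[0,0,0],"yaw":0.18},
  {"claw":0,"delta_pos":[0,0,0],"yaw":0.18},
])

```text
clock: 19.82
eef_pos: [485.3, -101.2, 334.2]
tcp_rot: [-3.142, -0.0, 1.512]
contact_force: [0.0, 0.4, -0.6]
opening: 0.501
grasp_force: 0.0
```

Request:
apply_moves([
  {"claw":0,"delta_pos":[0,0,0],"yaw":0.078},
  {"claw":0,"delta_pos":[0,0,0],"yaw":0},
])

```text
clock: 20.08
eef_pos: [485.3, -101.2, 334.2]
tcp_rot: [3.142, -0.0, 1.441]
contact_force: [-0.0, -0.3, 0.0]
opening: 0.5
grasp_force: 0.0
```

```bash
python3 -c "
from bub import *
s=st(); print(s['eef_pos'],s['opening'])
f=grab('wrist');cv2.imwrite('pics/w7.png',f['img'])
m=masks(f)['red']; print(m.sum())
c,d,a=rect(f,m,98); print(c,d,'long axis yaw',a+np.pi/2)
C=cloud(f);print(np.percentile(C[m][:,2],[5,50,95]))
f=grab('top'); m=masks(f)['red']; C=cloud(f); m&=(C[...,0]<560)&(C[...,0]>420)&(abs(C[...,1]+100)<60); print('top',m.sum(), rect(f,m,97) if m.sum() else '')
"
```

```text
20.07 tcp riser [ -44.8 -144.7] tip z 161.2 F riser [ 0.  -0.2] 0.0 yaw 1.4405
[ 485.31864945 -101.24215421  334.23121983] 0.49996194357427765
0Traceback (most recent call last):
  File "<string>", line 6, in <module>
    c,d,a=rect(f,m,98); print(c,d,'long axis yaw',a+np.pi/2)
          ~~~~^^^^^^^^
  File "m.py", line 6, in rect
    v,u=np.nonzero(m); P=plane(f,np.c_[u,v],z)[:,:2]
                         ~~~~~^^^^^^^^^^^^^^^^
  File "h.py", line 15, in plane
    d=ray(f,uv); return f['eye']+d*((z-f['eye'][2])/d[:,2])[:,None]
  File "h.py", line 12, in ray
    p=cv2.undistortPoints(np.array(uv,float).reshape(-1,1,2),K(f),np.array(f['dist'],float))[:,0]
      ~~~~~~~~~~~~~~~~~~~^^^^^^^^^^^^^^^^^^^^^^^^^^^^^^^^^^^^^^^^^^^^^^^^^^^^^^^^^^^^^^^^^^^
cv2.error: OpenCV(4.12.0) /io/opencv/modules/calib3d/src/undistort.dispatch.cpp:347: error: (-215:Assertion failed) CV_IS_MAT(_src) && CV_IS_MAT(_dst) && (_src->rows == 1 || _src->cols == 1) && (_dst->rows == 1 || _dst->cols == 1) && _src->cols + _src->rows - 1 == _dst->rows + _dst->cols - 1 && (CV_MAT_TYPE(_src->type) == CV_32FC2 || CV_MAT_TYPE(_src->type) == CV_64FC2) && (CV_MAT_TYPE(_dst->type) == CV_32FC2 || CV_MAT_TYPE(_dst->type) == CV_64FC2) in function 'cvUndistortPointsInternal'
```

View pics/w7.png

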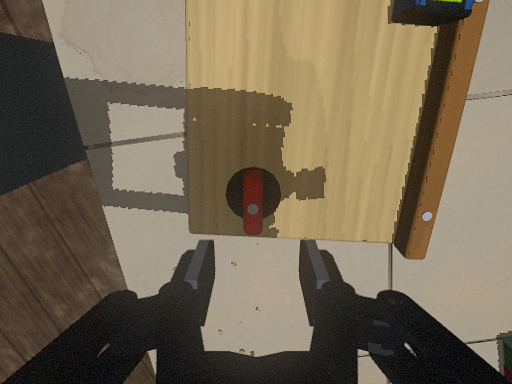

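The knob bar is in shade at px (243–263, 170–235), roughly between the fingers (midpoint 257). I'll measure it with a darker red threshold.

```bash
python3 -c "
from bub import *
f=grab('wrist');H,S,V=cv2.split(cv2.cvtColor(f['img'],cv2.COLOR_BGR2HSV))
m=((H<8)|(H>172))&(S>150)&(V>60); m[:150]=0;m[260:]=0;m[:,:200]=0;m[:,310:]=0
m=cv2.morphologyEx(m.astype(np.uint8),cv2.MORPH_OPEN,np.ones((3,3)))>0
C=cloud(f);print(m.sum(),np.percentile(C[m][:,2],[5,50,95]))
t=m&(C[...,2]>94)
for q in(m,t):
  c,d,a=rect(f,q,98); print(c,d,'long axis yaw',a+np.pi/2)
"
```

```text
833 [94.23609096 97.46457498 98.67310363]
[484.25637817 -95.61850739] [13.009428024291992, 46.79610061645508] long axis yaw 1.4275801
[483.71972656 -98.01093292] [13.015256881713867, 41.86269760131836] long axis yaw 1.4148445
```

Request:
apply_moves([
  {"claw":0,"delta_pos":[0,-0.15,2.2],"yaw":0.02},
  {"claw":0,"delta_pos":[0,0,2.2],"yaw":0},
  {"claw":0,"delta_pos":[0,0,2.2],"yaw":0},
  {"claw":0,"delta_pos":[0,0,1.9],"yaw":0},
  {"claw":0,"delta_pos":[0,0,0],"yaw":0},
])

```text
clock: 20.8
eef_pos: [483.3, -101.0, 248.1]
tcp_rot: [-3.139, -0.0, 1.421]
contact_force: [0.3, 0.8, 0.8]
opening: 0.496
grasp_force: 0.0
```

Request:
apply_moves([
  {"claw":1,"delta_pos":[0,0,0],"yaw":0},
  {"claw":1,"delta_pos":[0,0,0],"yaw":0},
  {"claw":1,"delta_pos":[0,0,0],"yaw":0},
  {"claw":1,"delta_pos":[0,0,0],"yaw":0},
], grip_force=60)

```text
clock: 21.3
eef_pos: [483.7, -101.2, 250.2]
tcp_rot: [3.141, 0.0, 1.421]
contact_force: [-2.7, -0.5, 5.9]
opening: 0.148
grasp_force: 60.0
```

Request:
apply_moves([
  {"claw":1,"delta_pos":[0,0,-0.125],"yaw":0.125},
  {"claw":1,"delta_pos":[0,0,-0.125],"yaw":0.125},
  {"claw":1,"delta_pos":[0,0,-0.125],"yaw":0.125},
  {"claw":1,"delta_pos":[0,0,-0.125],"yaw":0.125},
  {"claw":1,"delta_pos":[0,0,0],"yaw":0},
])

```text
clock: 21.92
eef_pos: [483.9, -101.0, 255.0]
tcp_rot: [3.141, -0.0, 0.921]
contact_force: [-3.0, 2.3, 5.6]
opening: 0.148
grasp_force: 59.7
```

Request:
apply_moves([
  {"claw":1,"delta_pos":[0,0,-0.125],"yaw":0.125},
  {"claw":1,"delta_pos":[0,0,-0.125],"yaw":0.125},
  {"claw":1,"delta_pos":[0,0,-0.125],"yaw":0.125},
  {"claw":1,"delta_pos":[0,0,-0.125],"yaw":0.125},
  {"claw":1,"delta_pos":[0,0,-0.125],"yaw":0.125},
  {"claw":1,"delta_pos":[0,0,-0.125],"yaw":0.125},
  {"claw":1,"delta_pos":[0,0,0],"yaw":0},
  {"claw":1,"delta_pos":[0,0,0],"yaw":0},
])

```text
clock: 22.92
eef_pos: [484.0, -100.7, 262.2]
tcp_rot: [-3.141, -0.001, 0.173]
contact_force: [0.1, 6.7, 3.1]
opening: 0.15
grasp_force: 59.6
```

Request:
apply_moves([
  {"claw":0,"delta_pos":[0,0,0],"yaw":0},
  {"claw":0,"delta_pos":[0,0,0],"yaw":0},
  {"claw":0,"delta_pos":[0,0,-2.4],"yaw":0},
  {"claw":0,"delta_pos":[0,0,-2.4],"yaw":0},
  {"claw":1,"delta_pos":[0,0,-2.4],"yaw":0},
  {"claw":1,"delta_pos":[0,0,0],"yaw":-0.175},
  {"claw":1,"delta_pos":[0,0,0],"yaw":-0.175},
  {"claw":1,"delta_pos":[0,0,0],"yaw":-0.175},
], grip_force=20)

```text
clock: 23.92
eef_pos: [483.9, -101.3, 333.9]
tcp_rot: [3.141, -0.0, 0.702]
contact_force: [-0.1, 0.4, -0.0]
opening: 0.003
grasp_force: 0.0
```

Request:
apply_moves([
  {"claw":1,"delta_pos":[0,0,0],"yaw":-0.175},
  {"claw":1,"delta_pos":[0,0,0],"yaw":-0.175},
  {"claw":1,"delta_pos":[0,0,0],"yaw":-0.175},
  {"claw":1,"delta_pos":[0,0,0],"yaw":-0.175},
  {"claw":1,"delta_pos":[0,0,0],"yaw":-0.175},
  {"claw":1,"delta_pos":[0,0,0],"yaw":-0.175},
  {"claw":1,"delta_pos":[0,0,0],"yaw":-0.175},
  {"claw":1,"delta_pos":[0,0,0],"yaw":-0.175},
])

```text
clock: 24.92
eef_pos: [483.9, -101.3, 333.8]
tcp_rot: [3.141, 0.0, 2.102]
contact_force: [0.9, -0.2, 0.4]
opening: 0.001
grasp_force: 0.0
```

Request:
apply_moves([
  {"claw":1,"delta_pos":[0,0,0],"yaw":-0.175},
  {"claw":1,"delta_pos":[0,0,0],"yaw":-0.175},
  {"claw":1,"delta_pos":[0,0,0],"yaw":-0.175},
  {"claw":1,"delta_pos":[0,0,0],"yaw":-0.175},
  {"claw":1,"delta_pos":[0,0,0],"yaw":-0.16},
  {"claw":1,"delta_pos":[0,0,0],"yaw":0},
])

```text
clock: 25.68
eef_pos: [483.9, -101.3, 333.8]
tcp_rot: [-3.141, 0.0, 2.954]
contact_force: [0.6, 0.6, 0.1]
opening: 0.004
grasp_force: 0.0
```

```bash
python3 -c "
from bub import *
st()"
```

```text
25.68 tcp riser [ -46.2 -145.1] tip z 160.8 F riser [0.4 0.7] 0.1 yaw 2.9545
```

Request:
apply_moves([
  {"claw":1,"delta_pos":[-2.17,4.4,0],"yaw":0},
  {"claw":1,"delta_pos":[-2.17,4.4,0],"yaw":0},
  {"claw":1,"delta_pos":[-2.17,4.4,0],"yaw":0},
  {"claw":1,"delta_pos":[-2.17,4.4,0],"yaw":0},
  {"claw":1,"delta_pos":[-2.17,4.4,0],"yaw":0},
  {"claw":1,"delta_pos":[0,0,2.6],"yaw":0},
  {"claw":1,"delta_pos":[0,0,0],"yaw":0},
])

```text
clock: 26.55
eef_pos: [630.5, 95.1, 305.7]
tcp_rot: [-3.14, -0.004, 2.953]
contact_force: [-1.1, -1.1, -0.2]
opening: -0.003
grasp_force: 0.0
```

```bash
python3 -c "
from bub import *
st()
f=grab('wrist');cv2.imwrite('pics/w8.png',np.vstack([f['img'][150:300,60:460],np.load('w5.npy')[150:300,60:460]]))
print(np.round(bubble(f),2))
M=masks(f)
v,u=np.nonzero(M['yg']);P=tor(plane(f,np.c_[u,v],99.5));print(P.min(0),P.max(0))
v,u=np.nonzero(M['blue']);P=tor(plane(f,np.c_[u,v],99.5));print(P.min(0),P.max(0))"
```

```text
26.55 tcp riser [61.6 75.1] tip z 132.7 F riser [-0.9 -1.2] -0.2 yaw 2.9529
[ 15.65  12.71  34.55  23.58  61.49 341.    14.74]
[53.9988233  -7.64680428] [71.54031674 53.99738261]
[33.46093204 -9.97339669] [ 78.51657523 164.59454062]
```

View pics/w8.png

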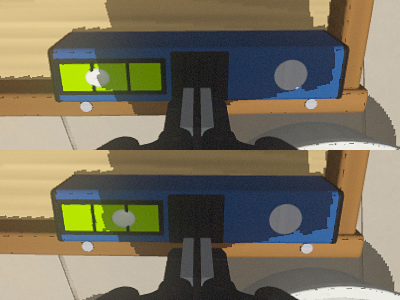

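The level is still flush, same position as before (lower image). The unpressed bubble is ~8 mm right of centre, as wanted. Now the final press.

Request:
apply_moves([
  {"claw":1,"delta_pos":[0,0,1.2],"yaw":0},
  {"claw":1,"delta_pos":[0,0,1.0],"yaw":0},
  {"claw":1,"delta_pos":[0,0,0.3],"yaw":0},
  {"claw":1,"delta_pos":[0,0,0.1],"yaw":0},
  {"claw":1,"delta_pos":[0,0,0.1],"yaw":0},
  {"claw":1,"delta_pos":[0,0,0],"yaw":0},
])

```text
clock: 27.35
eef_pos: [631.4, 94.9, 280.9]
tcp_rot: [3.141, 0.0, 2.955]
contact_force: [-0.5, -0.6, -0.6]
opening: -0.001
grasp_force: 0.0
```

Request:
apply_moves([
  {"claw":1,"delta_pos":[0,0,0.1],"yaw":0},
  {"claw":1,"delta_pos":[0,0,0.1],"yaw":0},
  {"claw":1,"delta_pos":[0,0,0],"yaw":0},
])

```text
clock: 27.72
eef_pos: [631.3, 94.9, 278.6]
tcp_rot: [-3.142, -0.0, 2.955]
contact_force: [0.3, -0.5, -0.2]
opening: -0.0
grasp_force: 0.0
```

Request:
apply_moves([
  {"claw":1,"delta_pos":[0,0,0.1],"yaw":0},
  {"claw":1,"delta_pos":[0,0,0.1],"yaw":0},
  {"claw":1,"delta_pos":[0,0,0],"yaw":0},
])

```text
clock: 28.1
eef_pos: [631.5, 94.7, 277.1]
tcp_rot: [-3.141, 0.001, 2.955]
contact_force: [-0.6, -2.6, 4.9]
opening: -0.005
grasp_force: 2.5
```

Request:
apply_moves([
  {"claw":1,"delta_pos":[0,0,0.1],"yaw":0},
  {"claw":1,"delta_pos":[0,0,0.1],"yaw":0},
  {"claw":1,"delta_pos":[0,0,0],"yaw":0},
])

```text
clock: 28.48
eef_pos: [631.6, 94.3, 275.5]
tcp_rot: [-3.141, 0.001, 2.955]
contact_force: [-1.3, -5.3, 7.7]
opening: -0.005
grasp_force: 4.3
```

Request:
apply_moves([
  {"claw":1,"delta_pos":[0,0,0.1],"yaw":0},
  {"claw":1,"delta_pos":[0,0,0.05],"yaw":0},
  {"claw":1,"delta_pos":[0,0,0],"yaw":0},
  {"claw":1,"delta_pos":[0,0,0],"yaw":0},
  {"claw":1,"delta_pos":[0,0,0],"yaw":0},
  {"claw":1,"delta_pos":[0,0,0],"yaw":0},
  {"claw":1,"delta_pos":[0,0,0],"yaw":0},
  {"claw":1,"delta_pos":[0,0,0],"yaw":0},
])

```text
clock: 29.48
eef_pos: [631.9, 94.3, 275.0]
tcp_rot: [-3.141, 0.002, 2.955]
contact_force: [-3.3, -5.6, 15.2]
opening: -0.001
grasp_force: 7.8
```

```bash
cat > chk.py <<'E'
from bub import *
st()
a=[bubble(grab('wrist'),103) for i in range(20)]
m=np.nanmean(a,0); print(m.round(2),np.nanstd(a,0).round(2),'off',m[0]-(m[1]+m[2])/2,'vs mid',m[0]-m[3])
st()
E
python3 chk.py
```

```text
29.48 tcp riser [63.1 74.5] tip z 102.0 F riser [-2.2 -6.1] 15.2 yaw 2.955
[ 25.28  14.01  35.22  24.89  59.14 451.    13.95] [0.01 0.04 0.01 0.03 0.04 0.77 0.02] off 0.669395278079314 vs mid 0.3931560161658929
30.48 tcp riser [63.1 74.5] tip z 102.0 F riser [-1.7 -6.8] 15.6 yaw 2.9549
```

The bubble is 0.6 mm from centre with a steady press of about 15.5 N, and the level is in its corner. Handing in.

```bash
python3 -c "
from rig import r
print(r.sign_off())"
```

```text
the job is handed in; nothing more can be done
None
```

The job is handed in. The level is flush in the shelf's back left corner, with the gripper still pressing it at about 15 N. After 1.25 rad clockwise on the knob, the bubble reads about 0.6 mm from the middle of the lines, and the arm stayed clear of the onion, salt shaker and spice jar.

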